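# Take the film card from the push-push drawer and lock both drawers

## Robot

A 7-joint arm with a two-finger parallel gripper is mounted at the origin on a cart in front of the work surface, level with it; the furniture and walls round the work are solid. World frame = base frame: x ahead of the robot, y to its left, z up, the work surface at z = 0. Lengths are in m, angles in rad, forces in N, time in s.
With the tool pointing down it reaches from about 0.4 to 0.875 m from the base axis. Payload 4.4 kg.
Tool frame: the origin (TCP) lies midway between the tips of the shut fingers; the grasp point (between the pads) lies 19 mm behind it; z points along the fingers, y is the line along which they close (so a half turn about z gives the same grasp; the last joint's range is limited). The gripper opens to 85 mm and grips with 20 to 120 N. Pads are 22 mm wide; open, the fingers measure 114 mm over their backs; the gripper's body (76 mm by 85 mm) begins 54 mm behind the grasp point. The pads swing forward as they close: fully open they stand 13 mm farther back than shut.
Start: joints at [1.134, 0.628, 0.038, 1.517, -0.027, 0.996, -0.02], TCP at [0.236, -0.606, 0.198] pointing down, gripper open.
Joint ranges: [-3.06, 3.06], [-0.37, 2.12], [-1.25, 1.32], [0.18, 2.47], [-1.1, 4.24], [0.23, 1.98], [-2.94, 2.94]. Speed limits (rad/s): [2.57, 2.57, 3.14, 3.14, 3.14, 3.14, 3.14].

## Interface

Orientations are given as a 3x3 rotation matrix whose columns are the frame's x, y, z axes.
In Python, from plant import env, optics gives the robot as it stands.
- The arm moves only by the shell command python3 -m crank 'ROWS' [OPENING] [FORCE]. ROWS is JSON, a list that holds one entry, the list of rows, each a list of 6 numbers: the shift along the tool's x, y, z as a fraction of full scale, then the turn, a rotation vector about the tool's x, y, z as a fraction of full scale. In form: [[[tx, ty, tz, wx, wy, wz], ...]]. A call has 1 to 10 rows; each row is the pose to reach, as a shift and turn from the pose commanded when the call began, along the tool's axes at that moment; what a row does not reach only later rows make up. Full scale, the value 1, is 10 cm for a shift and pi/2 rad for a turn. A row lasts 1/12 s, in which the tool goes at most 41.7 mm and 7.16 degrees, less where a joint would pass 70% of its speed; a pose out of reach is approached as far as the arm can. A call with a number of a shift or a turn outside -1 to 1 is refused whole. A call with a gripper value outside its range is refused whole. OPENING is the finger opening in mm, from 0 to 85.4, set as the call begins (- or left out, the last holds). The fingers move at their own pace and stop on an object; FORCE is the grip in N (left out, the last holds). Time passes only in rows, so rows that repeat a pose let the fingers close. It gives the time, the measured TCP pose, the force, the opening and the grip force at its end, in the units of the state.
- env.read_state(): the state, without advancing time (a new reading comes with each control period).
- optics.camera(name): name is "scene" or "top"; returns a dict with "frame" (384x512x3 uint8, red, green, blue), "mtx" (3x3 intrinsics, pixels), "k1" (the pictures are not rectified: a ray, as slopes to the right and down, at radius r is drawn at 1 + k1 r^2 times it, then the intrinsics apply), "R" (3x3) and "t" (3): a world point X has camera coordinates R X + t. Camera axes: x right, y down, z forward; pixel columns grow to the right and rows downward; lengths in m; the calibration is good to about 2 mm. A picture is of the moment at which its call begins. There is no depth.
- env.hand_in(): hands the job in; it is judged then, once.
The state is a dict: "time": time; "joint_pos": joint angles; "qd": joint speeds; "joint_torque": joint torques, N m; "tool_pos": TCP position; "ee_rot": TCP orientation; "wrist_force": force on the tool from outside, world axes, zero at the start; "wrist_torque": the same for the moment, N m; "finger_gap": finger opening in m; "finger_force": force on a finger pad.
Only numpy, scipy, OpenCV 4.12 (cv2) and the standard library are available. Lean on these libraries where they do the work, as an engineer would, in place of code of your own. Each camera call takes 0.05 s, during which the arm holds its last target. There are 200 camera calls.

## Task

Two card drawers with push-push latches stand side by side: one is locked shut with the film card inside, the other has sprung out and is empty. Press the front of the locked drawer right in and let go so that it springs out, lift the film card out and set it down gently, flat on the floor of the steel tool tray, and leave both drawers locked shut. Leave the small brown dropper bottle and the white pot where they are.

Things in the scene. Friction and masses are not known exactly. Their poses are not given: they have to be found in the camera images.
- drawer_1 (a joint): travel (m) of the drawer that starts locked: 0 = locked shut, 0.12 = sprung out to its stop, -0.014 = inner stop (front plate flush with the housing). Push-push latch: pressed in to -0.008 or deeper, held a moment and let go, it changes state: a locked drawer springs out, an out drawer locks at 0. A shorter press of an out drawer lets it spring out again; a second full press releases it
- drawer_2 (a joint): travel (m) of the drawer that starts out; same scale, same latch. In both, a spring pushes outward: about 2 N when out, 6.5 N when in, plus about 15 N per m/s of speed while being pushed
- drawer_1_push (a point): middle of the push pad (48 mm wide, 20 mm high) on the front plate of the drawer that starts locked, 26 mm above the worktop; moves with the drawer; x axis = way to press, into the housing. Front plate 78 mm wide, 6 to 42 mm above the worktop, 3 mm behind the pad's face. Once out, the card's centre lies 79 mm along +x from here. Which drawer stands left or right varies
- drawer_2_push (a point): the same point on the drawer that starts sprung out and empty; same build, same axes
- drawer_unit_1: grey housing of the drawer that starts locked, fixed to the worktop; 150 mm deep (x), 96 mm wide (y), 48 mm high; origin at the centre of its underside, drawer opening at -x. Locked, the pad stands 17 mm ahead of the housing's front, out 137 mm. Out, the card lies in an open cradle with end cups 25 mm high; the middle 70 mm of its long sides is free, with room for a finger down to the worktop
- drawer_unit_2: grey housing of the other drawer, same build and axes
- film_card_center (a point): centre of the dark grey film card, a stiff holder 100 mm long (its x axis), 55 mm wide (y), 9 mm thick (z) with a small window, 40 g; it starts inside the locked drawer with its long side along the drawer's travel, its centre 24.5 mm above the worktop and hidden under the housing's roof
- tool_tray: shallow bright steel tray, fixed, empty; 160 mm (x) by 250 mm (y) outside at the walls, rim flange 169 by 259 mm, walls 2 mm thick, 21 mm high; origin at the centre of its underside, floor 2 mm above it. A tall black computer tower (solid, about 0.45 m high) stands on the worktop just behind the space between tray and drawers, its front about 0.63 m ahead of the robot
- dropper_oil: brown glass dropper bottle with black cap, 30 mm across, 78 mm high, loose, origin at the centre of its underside; a bystander
- sample_pot: white screw-cap pot, 37 mm across, 34 mm high, loose, origin at the centre of its underside; a bystander

How it is judged:
By the outcome, as a careful person would: the job done as asked, in the order asked, and still so for the second after the job is handed in, with the robot touching nothing.
It also fails if it takes over 72 s, if anything falls off the work surface, if the arm or the gripper's body presses on something with over 40 N, if the wrist force passes 120 N, or if a joint passes its speed limit or range.

## Working session

There is one attempt and no reset: what is moved stays moved. The work goes in short steps, Python scripts to look and compute and a shell command to move; the robot and the scene stay as the last step left them, time stands still between calls to the robot, and variables do not carry over. Pictures are saved under pics/ and viewed, at most 10 in all, crops included, and the job is handed in when it is done.

```bash
mkdir -p pics; ls; cat > look.py <<'E'
import cv2,sys
from plant import env,optics
import numpy as np
def snap(n,f):
    c=optics.camera(n); cv2.imwrite('pics/'+f,c['frame'][:,:,::-1]); np.savez('pics/'+f+'.npz',**c); return c
E
python3 - <<'E'
from look import *
for n in('scene','top'):
    c=snap(n,n+'0.png'); print(c['mtx'],c['k1'],c['R'],c['t'])
s=env.read_state();print(s['time'],s['tool_pos'],s['ee_rot'],s['finger_gap'])
E
```

```text
pics
[[440.92582723   0.         248.34641907]
 [  0.         440.92582723 193.10529637]
 [  0.           0.           1.        ]] -0.032670883084369 [[ 0.83942767 -0.54312637 -0.01936347]
 [-0.41444147 -0.61667766 -0.66928838]
 [ 0.35156714  0.5698442  -0.74275038]] [-0.48154314  0.29674796  0.90437208]
[[372.62674213   0.         249.71365455]
 [  0.         372.62674213 188.28672678]
 [  0.           0.           1.        ]] -0.035041618000930086 [[ 2.23383230e-02 -9.99750260e-01 -6.45998373e-04]
 [-9.95571358e-01 -2.21859211e-02 -9.13534725e-02]
 [ 9.13163258e-02  2.68382085e-03 -9.95818320e-01]] [0.02922136 0.57356016 0.96940112]
0.1 [ 0.23534075 -0.60527243  0.19751804] [[ 9.32043219e-01  3.62346586e-01 -6.24450320e-04]
 [ 3.62347121e-01 -9.32042029e-01  1.49018302e-03]
 [-4.20512137e-05 -1.61518275e-03 -9.99998695e-01]] 0.08540629321427397
```

View pics/scene0.png

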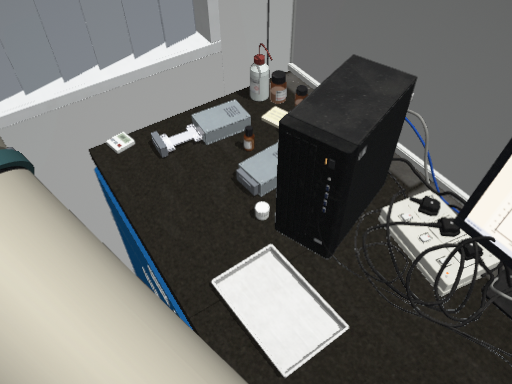

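View pics/top0.png

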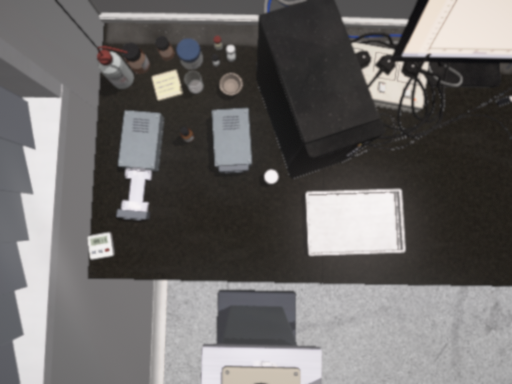

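The drawers stand to the left: the sprung-out one, drawer_2, has its housing at top-image (142,140) and its front plate at (133,212). The locked one, drawer_1, has its housing at (232,140). The dropper bottle is between them at (188,136), the pot at (271,177) and the tray at (355,222).

```bash
python3 - <<'E'
import cv2
t=cv2.imread('pics/top0.png')[95:225,105:290]; s=cv2.imread('pics/scene0.png')[90:220,145:285]
cv2.imwrite('pics/tz.png',cv2.resize(t,None,fx=4.3,fy=4.3,interpolation=cv2.INTER_CUBIC))
cv2.imwrite('pics/sz.png',cv2.resize(s,None,fx=4.5,fy=4.5,interpolation=cv2.INTER_CUBIC))
E
```

```text
(no output)
```

View pics/tz.png

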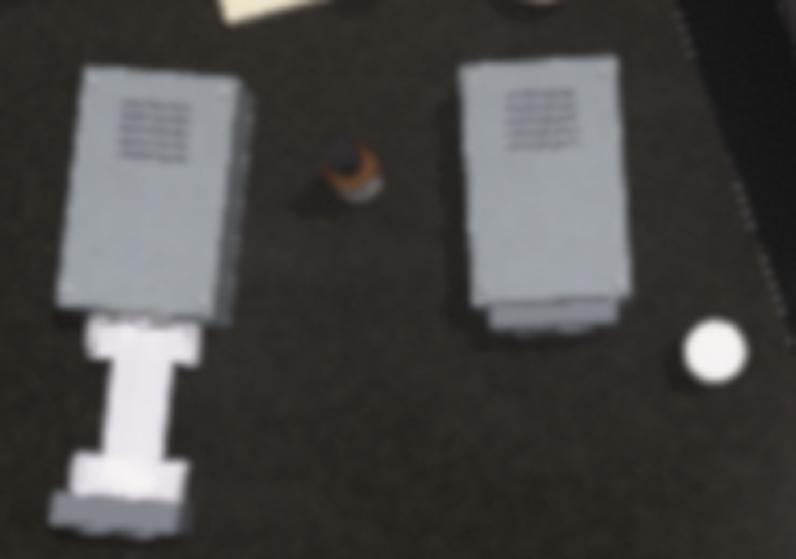

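View pics/sz.png

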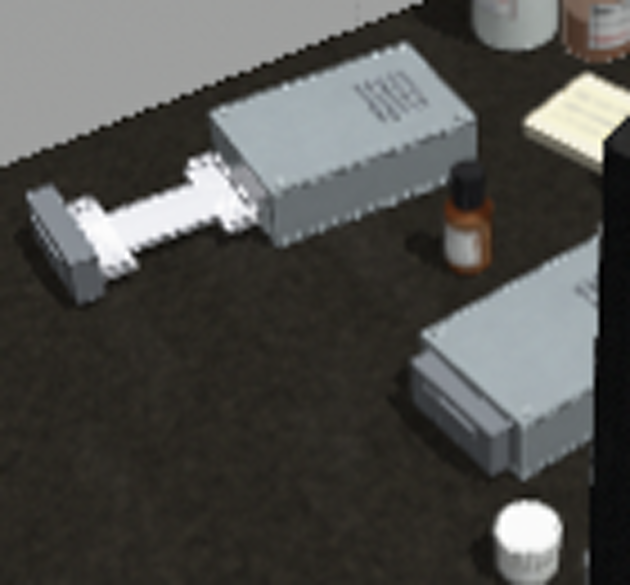

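Zoomed top view: drawer_2's roof corners are at (83,66), (243,78), (215,312) and (57,306). Drawer_1's are at (459,66), (619,56), (631,297) and (472,305). Drawer_2's front plate runs from (50,500) to (185,535) and the pot is at (715,350). The tilt of each housing is clear.

```bash
cat > geo.py <<'E'
import numpy as np,cv2
def ray(c,uv,z):
    k=float(c['k1']);K=c['mtx']
    p=cv2.undistortPoints(np.array(uv,float).reshape(-1,1,2),K,np.array([k,0,0,0,0.]))[:,0]
    R,t=c['R'],c['t'];o=-R.T@t
    d=np.c_[p,np.ones(len(p))]@R
    return o+d*((z-o[2])/d[:,2])[:,None]
E
python3 - <<'E'
from geo import *
np.set_printoptions(precision=4,suppress=True)
c=np.load('pics/top0.png.npz')
f=lambda a:(np.array(a,float)+.5)/4.3-.5+[105,95]
for n,q in(('D2',[(83,66),(243,78),(215,312),(57,306)]),('D1',[(459,66),(619,56),(631,297),(472,305)])):
    P=ray(c,f(q),.048)[:,:2]; ctr=P.mean(0)
    a=P[0]+P[1]-P[2]-P[3]; b=P[0]+P[3]-P[1]-P[2]
    print(n,ctr,'yaw a',np.degrees(np.arctan2(a[1],a[0])),'b',np.degrees(np.arctan2(-b[0],b[1])),'size',np.linalg.norm(a)/2,np.linalg.norm(b)/2)
    yaw=np.arctan2(a[1],a[0]);x=np.array([np.cos(yaw),np.sin(yaw)])
    print(' pad locked',ctr-x*.092,' out',ctr-x*.212,'card out',ctr-x*.133)
print('D2 plate top edge',ray(c,f([(50,494),(185,500),(182,525),(50,520)]),.042))
print('pot',ray(c,f([(715,350)]),.034),'dropper cap',ray(c,f([(344,152)]),.078))
im=c['frame'];m=(im.min(2)>150).astype('uint8');m[:, :295]=0;m[:, 412:]=0;m[:180]=0;m[270:]=0
q=cv2.findContours(m,0,2)[0];q=max(q,key=cv2.contourArea);r=cv2.minAreaRect(q);b=cv2.boxPoints(r);P=ray(c,b,.021)[:,:2]
print('tray',b,P,P.mean(0),np.linalg.norm(P-np.roll(P,1,0),axis=1))
e=P[1]-P[0];print(np.degrees(np.arctan2(e[1],e[0])))
E
```

```text
D2 [0.6965 0.338 ] yaw a -3.4462649454594345 b -2.178505008989683 size 0.14952631063742644 0.09924738734735394
 pad locked [0.6046 0.3435]  out [0.4849 0.3507] card out [0.5637 0.346 ]
D1 [0.7075 0.0935] yaw a 4.490024958711752 b 4.538974045887623 size 0.15089062404166284 0.09845304095409772
 pad locked [0.6158 0.0863]  out [0.4961 0.0769] card out [0.5749 0.0831]
D2 plate top edge [[0.5075 0.3915 0.042 ]
 [0.5058 0.3083 0.042 ]
 [0.4906 0.3094 0.042 ]
 [0.4917 0.3906 0.042 ]]
pot [[ 0.6061 -0.0136  0.034 ]] dropper cap [[0.715  0.2128 0.078 ]]
tray [[305.5063 191.2029]
 [402.6614 188.1668]
 [404.6605 252.1356]
 [307.5053 255.1717]] [[ 0.5687 -0.108 ]
 [ 0.5828 -0.3711]
 [ 0.4118 -0.3743]
 [ 0.3989 -0.1149]] [ 0.4905 -0.2421] [0.17   0.2635 0.1711 0.2597]
-86.94180858365279
```

```bash
python3 -m crank '[[[0.67,-0.8,0,0,0,0.186],[0.67,-0.8,0,0,0,0.186],[0.67,-0.8,0,0,0,0.186]]]' 0 60
for i in 1; do
python3 -m crank '[[[0.57,-0.94,0,0,0,0],[0.57,-0.94,0,0,0,0],[0.57,-0.94,0,0,0,0]]]' 
python3 -m crank '[[[0.57,-0.94,0,0,0,0],[0.57,-0.94,0,0,0,0],[0.57,-0.94,0,0,0,0]]]' 
python3 -m crank '[[[0.57,-0.94,0,0,0,0],[0.57,-0.94,0,0,0,0],[0.57,-0.94,0,0,0,0]]]' 
done
```

```text
time: 0.35
tool_pos: [0.2706, -0.5017, 0.1974]
ee_rot: [[0.997, 0.075, 0.0], [0.075, -0.997, 0.005], [0.001, -0.005, -1.0]]
wrist_force: [1.2, 0.9, -0.2]
finger_gap: 0.0517
finger_force: 0.0
time: 0.6
tool_pos: [0.3201, -0.4043, 0.1979]
ee_rot: [[0.997, 0.082, 0.0], [0.082, -0.997, 0.003], [0.0, -0.003, -1.0]]
wrist_force: [0.9, -0.3, 0.1]
finger_gap: 0.0123
finger_force: 0.0
time: 0.85
tool_pos: [0.3693, -0.3062, 0.1981]
ee_rot: [[0.997, 0.082, 0.0], [0.082, -0.997, 0.002], [0.0, -0.002, -1.0]]
wrist_force: [0.2, 0.5, -0.5]
finger_gap: -0.0
finger_force: 0.0
time: 1.1
tool_pos: [0.4187, -0.2081, 0.1981]
ee_rot: [[0.997, 0.082, 0.0], [0.082, -0.997, 0.002], [0.0, -0.002, -1.0]]
wrist_force: [-0.3, 0.1, -0.4]
finger_gap: 0.0002
finger_force: 0.0
```

```bash

python3 -m crank '[[[0.55,-0.93,0,0,0,0],[0.55,-0.93,0,0,0,0],[0.55,-0.93,0,0,0,0]]]' >/dev/null
python3 -m crank '[[[0.55,-0.93,0,0,0,0],[0.55,-0.93,0,0,0,0],[0.55,-0.93,0,0,0,0]]]' >/dev/null
python3 -m crank '[[[0.55,-0.93,0,0,0,0],[0.55,-0.93,0,0,0,0],[0.55,-0.93,0,0,0,0]]]' 
python3 -m crank '[[[0,0,0.88,0,0,0],[0,0,0.88,0,0,0],[0,0,0.88,0,0,0]]]' >/dev/null
python3 -m crank '[[[0,0,0.88,0,0,0],[0,0,0.88,0,0,0],[0,0,0.88,0,0,0],[0,0,0.88,0,0,0]]]' 
python3 -c "
from look import *
for n in('scene','top'): snap(n,n+'1.png')
a=cv2.imread('pics/scene1.png')[90:240,145:345];b=cv2.imread('pics/top1.png')[95:245,105:305]
cv2.imwrite('pics/z1.png',cv2.resize(np.vstack([a,b]),None,fx=2,fy=2))"
```

```text
time: 1.85
tool_pos: [0.5612, 0.0841, 0.1981]
ee_rot: [[0.997, 0.083, 0.001], [0.083, -0.997, 0.003], [0.001, -0.003, -1.0]]
wrist_force: [0.0, 0.1, -0.3]
finger_gap: 0.0002
finger_force: 0.0
time: 2.43
tool_pos: [0.558, 0.0779, 0.0211]
ee_rot: [[0.997, 0.078, -0.005], [0.078, -0.997, -0.001], [-0.005, 0.001, -1.0]]
wrist_force: [-0.3, -0.8, 0.8]
finger_gap: 0.0001
finger_force: 0.0
```

View pics/z1.png

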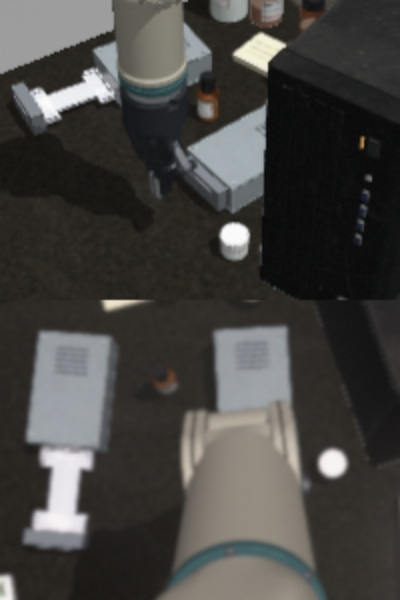

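```bash

python3 -m crank '[[[0.2,-0.04,0,0,0,0],[0.40,-0.04,0,0,0,0],[0.44,-0.04,0,0,0,0],[0.44,-0.04,0,0,0,0]]]'
python3 -m crank '[[[0.03,0,0,0,0,0],[0.06,0,0,0,0,0],[0.09,0,0,0,0,0],[0.09,0,0,0,0,0]]]'
python3 -m crank '[[[0.02,0,0,0,0,0],[0.04,0,0,0,0,0],[0.04,0,0,0,0,0]]]'
```

```text
time: 2.87
tool_pos: [0.6068, 0.0864, 0.0256]
ee_rot: [[0.997, 0.078, 0.006], [0.078, -0.997, 0.001], [0.006, -0.0, -1.0]]
wrist_force: [0.2, -0.4, -0.5]
finger_gap: 0.0
finger_force: 0.0
time: 3.2
tool_pos: [0.6128, 0.0868, 0.0227]
ee_rot: [[0.997, 0.078, 0.001], [0.078, -0.997, 0.0], [0.001, 0.0, -1.0]]
wrist_force: [-0.1, -0.0, -0.4]
finger_gap: -0.0001
finger_force: 0.0
time: 3.45
tool_pos: [0.6168, 0.0872, 0.0223]
ee_rot: [[0.997, 0.078, 0.0], [0.078, -0.997, 0.0], [0.0, -0.0, -1.0]]
wrist_force: [-0.2, 0.3, -0.4]
finger_gap: 0.0002
finger_force: 0.0
```

```bash

python3 -m crank '[[[0.02,0,0,0,0,0],[0.03,0,0,0,0,0],[0.03,0,0,0,0,0]]]' | grep -E "time|pos|wrist"
python3 -m crank '[[[0.02,0,0,0,0,0],[0.03,0,0,0,0,0],[0.03,0,0,0,0,0]]]'| grep -E "time|pos|wrist"
python3 -m crank '[[[0.02,0,0,0,0,0],[0.03,0,0,0,0,0],[0.03,0,0,0,0,0]]]'| grep -E "time|pos|wrist"
```

```text
time: 3.7
tool_pos: [0.6197, 0.0874, 0.0223]
wrist_force: [0.4, -0.3, 0.9]
time: 3.95
tool_pos: [0.6228, 0.0877, 0.0223]
wrist_force: [0.1, -0.3, 0.3]
time: 4.2
tool_pos: [0.6258, 0.0879, 0.0224]
wrist_force: [0.4, 0.4, 0.5]
```

```bash
python3 -c "
from look import *
for n in('scene','top'): snap(n,n+'2.png')
a=cv2.imread('pics/scene2.png')[110:220,215:295];b=cv2.imread('pics/top2.png')[95:205,195:275]
cv2.imwrite('pics/z2.png',cv2.resize(np.hstack([a,b]),None,fx=5,fy=5,interpolation=2))"
```

```text
(no output)
```

View pics/z2.png

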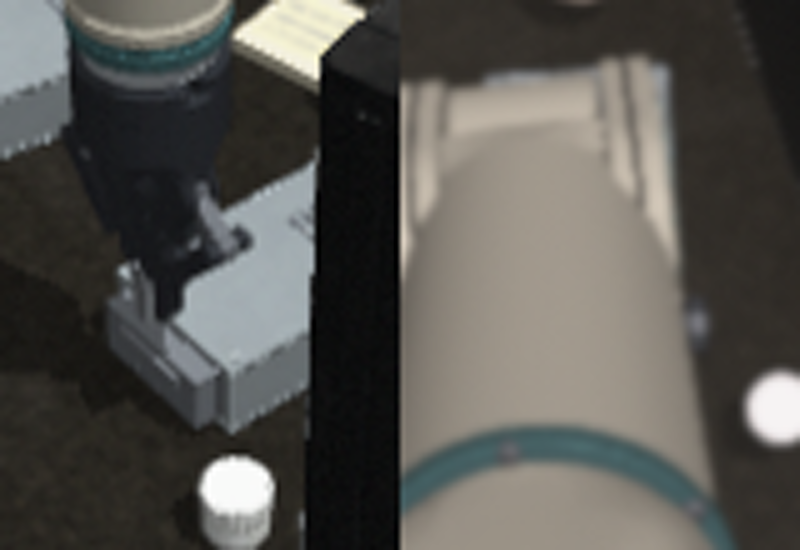

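```bash
python3 - <<'E'
from geo import *
from plant import env
s=env.read_state();print(s['tool_pos'],s['joint_torque'],s['wrist_force'])
c=np.load('pics/scene2.png.npz');x=np.array([.9969,.0785,0]);y=np.array([-.0785,.9969,0])
H=np.array([.7075,.0935,0])
def pr(X):
    return cv2.projectPoints(np.array(X,float).reshape(-1,3),cv2.Rodrigues(c['R'])[0],c['t'],c['mtx'],np.array([float(c['k1']),0,0,0,0]))[0][:,0]
names={'tcp':s['tool_pos'],'padlocked':H-x*.092+[0,0,.026]}
for d in(0,-.014,.02):
  for sg in(1,-1):
    for z in(.006,.042): names[f'plate{d} y{sg} z{z}']=H-x*(.089+d)+y*.039*sg+[0,0,z]
for sg in(1,-1): names[f'roof{sg}']=H-x*.075+y*.048*sg+[0,0,.048]
for k,v in names.items(): print(k,(pr(v)[0]-[215,110])*5)
E
```

```text
[0.62545774 0.08782207 0.02232622] [ 6.56615375e-03 -5.94484198e+01  1.48572274e+00 -1.34270900e+01
  7.96084350e-03 -1.03873425e-02  1.58518242e-04] [ 0.38182058  0.61393923 -0.19845977]
tcp [157.88237304 355.41324487]
padlocked [143.74345306 359.84061935]
plate0 y1 z0.006 [105.64421495 341.71363135]
plate0 y1 z0.042 [102.91802488 294.2752562 ]
plate0 y-1 z0.006 [194.55098482 426.38323337]
plate0 y-1 z0.042 [193.84210546 379.17040904]
plate-0.014 y1 z0.006 [126.4667322  330.11867827]
plate-0.014 y1 z0.042 [124.22963676 282.64109332]
plate-0.014 y-1 z0.006 [215.70948473 413.95621731]
plate-0.014 y-1 z0.042 [215.50667544 366.68117066]
plate0.02 y1 z0.006 [ 75.56036739 358.46718161]
plate0.02 y1 z0.042 [ 72.1190895  311.09080422]
plate0.02 y-1 z0.006 [163.96686183 444.34580902]
plate0.02 y-1 z0.042 [162.51707752 397.2290374 ]
roof1 [113.70270954 265.21080982]
roof-1 [226.49016923 368.69367657]
```

The view shows the plate still at its locked position, with the finger's visible bottom at about (160,350), near the plate's top edge. I need a closer look to tell which is in front.

```bash
python3 -c "
import cv2,numpy as np
a=cv2.imread('pics/scene2.png')[145:205,230:270];b=cv2.imread('pics/scene1.png')[145:205,215:255]
cv2.imwrite('pics/z3.png',cv2.resize(np.clip(np.hstack([b,a])*1.5,0,255).astype('uint8'),None,fx=9.5,fy=9.5,interpolation=cv2.INTER_NEAREST))"
```

```text
(no output)
```

View pics/z3.png

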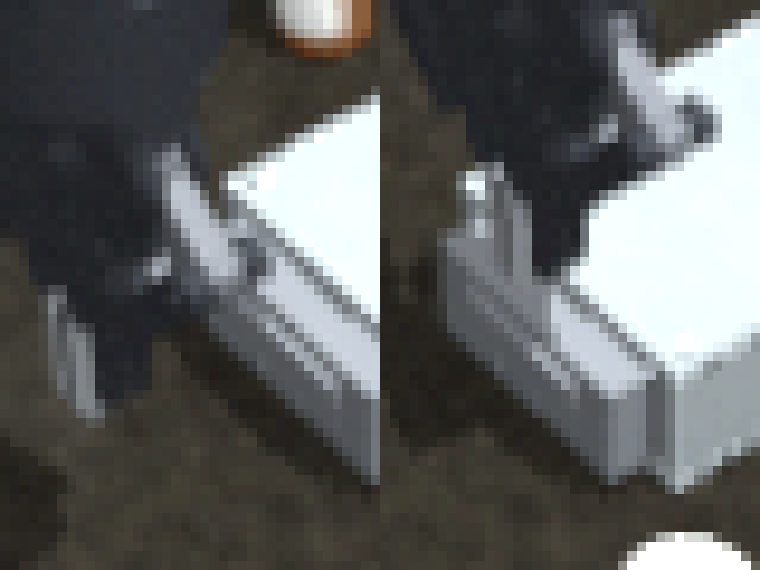

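The dark part of the finger is hidden at the plate's top edge, so the contact surface is narrower than the 22 mm I assumed. I'll keep creeping in while watching the force.

```bash

python3 -m crank '[[[0.02,0,0,0,0,0],[0.03,0,0,0,0,0],[0.03,0,0,0,0,0]]]' | grep -E "time|pos|wrist"
python3 -m crank '[[[0.02,0,0,0,0,0],[0.03,0,0,0,0,0],[0.03,0,0,0,0,0]]]'| grep -E "time|pos|wrist"
python3 - <<'E'
from look import *
from geo import *
snap('scene','scene3.png')
a=np.load('pics/scene0.png.npz')['frame'].astype(int);b=np.load('pics/scene3.png.npz')['frame'].astype(int)
# plate lower right corner area rows, dark-to-grey edges along rows
for v in(190,192,194,196): print(v,a[v,246:264].mean(1).astype(int),b[v,246:264].mean(1).astype(int))
E
```

```text
time: 4.55
tool_pos: [0.6288, 0.0881, 0.0224]
wrist_force: [-0.4, -0.0, 0.1]
time: 4.8
tool_pos: [0.6318, 0.0883, 0.0224]
wrist_force: [-1.0, 0.3, -0.0]
190 [ 23  25  35  51  58  58  58  61  79  88  88  84  60  61  78 111 107 108] [ 22  25  35  51  58  56  56  59  78  86  86  83  60  59  77 110 106 107]
192 [ 24  25  24  23  37  52  58  61  79  88  87  84  63  62  78 112 106 107] [ 23  25  23  24  37  51  57  61  79  85  85  82  63  60  77 111 105 106]
194 [ 31  26  24  26  26  25  37  56  78  75  66  46  58  83  86 114 120 101] [ 29  25  23  25  24  25  37  54  77  74  65  46  58  83  86 113 118  99]
196 [ 38  38  37  34  27  29  27  23  27  29  36  37  32  33  59 103  60  44] [ 38  38  36  34  26  27  28  24  26  28  35  37  32  33  59 101  59  44]
```

```bash
python3 - <<'E'
import numpy as np
from plant import env
for v in(170,173,176,178,180,182,185):
  print(v)
  for n in '0','2','3': print('  ',np.load(f'pics/scene{n}.png.npz')['frame'].astype(int)[v,236:258].mean(1).astype(int))
s=env.read_state();print({k:np.round(v,4) for k,v in s.items()})
E
```

```text
170
   [ 78 137 142 142 142 141 139 108  90 140 170 176 174 173 172 173 174 175
 176 175 175 175]
   [ 57  83  85  85  84  83  68  60  88  85  25  24  26  28  25  75 171 172
 174 173 173 172]
   [ 55  84  85  85  84  84  84  81  68  61  87  76  23  24  25  29  36  93
 174 173 173 172]
173
   [ 43  58  63  99 132 142 143 143 142 138 107  80 114 160 176 175 175 176
 173 174 173 174]
   [ 43  57  57  71  82  84  76  65  88  85  38  26  44  85 142 174 173 174
 171 172 171 172]
   [ 42  57  58  70  82  84  84  84  83  79  86  87  70  72  92 144 173 173
 172 171 171 171]
176
   [ 41  57  60  81  82  73  83 123 141 142 143 143 137 106  78 100 151 175
 174 174 175 174]
   [ 41  56  56  67  75  71  65  78  84  84  84  95 136 106  78  99 149 173
 172 173 172 172]
   [ 40  56  56  67  75  71  65  77  84  85  84  84  89 106  78  99 150 173
 172 172 172 173]
178
   [ 36  58  58  58  59  72  95 100  78 120 139 143 143 142 137 112 107  91
 144 171 175 174]
   [ 34  56  57  57  58  64  77  72  65  77  84  96 141 140 136 110 106  90
 143 168 173 171]
   [ 34  57  57  57  57  63  78  71  64  77  84  8
[... 881 characters left out ...]
30
 140 134 122 105]
{'time': np.float64(4.85), 'joint_pos': array([-0.2045,  0.8293,  0.0362,  1.6842, -0.0454,  0.6287, -1.6355]), 'qd': array([-0.0018,  0.0004, -0.0008,  0.0049, -0.0004, -0.0005, -0.0002]), 'joint_torque': array([ 4.50000e-03, -5.99255e+01,  1.49970e+00, -1.36584e+01,
        8.30000e-03, -1.09000e-02,  5.00000e-04]), 'tool_pos': array([0.6315, 0.0883, 0.0223]), 'ee_rot': array([[ 9.969e-01,  7.860e-02,  1.000e-04],
       [ 7.860e-02, -9.969e-01,  0.000e+00],
       [ 1.000e-04, -0.000e+00, -1.000e+00]]), 'wrist_force': array([0.0451, 0.0565, 0.6088]), 'wrist_torque': array([ 0.0172,  0.0021, -0.0609]), 'finger_force': np.float64(0.0), 'finger_gap': np.float64(-0.0001)}
```

```bash
python3 - <<'E'
from geo import *
c=np.load('pics/scene1.png.npz')
for X in ([.558,.0779,.0211],[.558,.0779,.0],[.558,.0779,.05],[.547,.0779,.0211],[.569,.0779,.0211]):
    print(X,cv2.projectPoints(np.array([X]),cv2.Rodrigues(c['R'])[0],c['t'],c['mtx'],np.array([float(c['k1']),0,0,0,0]))[0].ravel())
for v in range(172,196,2): print(v,c['frame'].astype(int)[v,214:240].mean(1).astype(int))
E
```

```text
[0.558, 0.0779, 0.0211] [226.53718672 194.404795  ]
[0.558, 0.0779, 0.0] [226.99313045 199.8250491 ]
[0.558, 0.0779, 0.05] [225.89213545 186.73200127]
[0.547, 0.0779, 0.0211] [222.84559276 196.19516134]
[0.569, 0.0779, 0.0211] [230.20390873 192.62654316]
172 [ 39  40  39  34  24  25  24  23  23  24  23  26  26  27  29  35  53  95
 100  50  50  77 121 126 126 121]
174 [38 38 36 38 30 24 24 25 24 24 24 27 33 32 36 49 49 65 34 40 57 61 68 97
 97 87]
176 [41 41 40 37 37 47 81 66 26 23 24 23 25 29 27 25 23 23 28 38 30 45 42 43
 61 63]
178 [36 35 36 36 37 44 72 45 50 26 23 24 23 23 23 24 25 24 23 23 24 25 34 57
 57 56]
180 [37 36 38 39 41 46 65 57 80 80 57 24 27 26 23 24 24 28 27 23 22 23 22 33
 51 58]
182 [42 42 39 40 42 45 62 60 69 87 71 23 23 25 26 23 27 38 38 36 21 23 22 20
 23 30]
184 [46 41 40 40 39 42 57 72 62 88 81 29 25 24 26 26 26 36 39 34 32 25 22 19
 19 21]
186 [43 42 39 37 40 39 46 60 58 88 85 33 25 26 32 33 35 37 38 36 33 32 34 29
 23 23]
188 [39 41 41 40 42 44 44 45 49 67 80 70 40 38 32 34 35 34 36 36 37 34 33 36
 36 27]
190 [24 33 38 39 38 38 39 40 43 46 45 42 39 37 31 30 33 36 35 38 40 38 36 34
 31 35]
192 [25 24 26 27 34 37 43 46 41 39 38 38 38 37 37 38 37 38 37 37 41 44 40 35
 37 36]
194 [23 21 21 25 25 25 27 35 41 40 39 38 38 39 37 37 35 34 36 40 38 39 37 35
 37 38]
```

The pixels clear it up: the light patches on the plate were shadow, and the fingertips appear about 7 px (roughly 27 mm) above where the reported TCP projects. So the tips passed over the plate. I'll back off and touch the worktop to find their true height.

```bash

python3 -m crank '[[[-0.3,0,0,0,0,0],[-0.7,0,0,0,0,0],[-0.7,0,0,0,0,0]]]' | grep -E "time|pos|wrist"
python3 -m crank '[[[0,0,0.1,0,0,0],[0,0,0.14,0,0,0],[0,0,0.14,0,0,0]]]'| grep -E "time|pos|wrist"
python3 -m crank '[[[0,0,0.04,0,0,0],[0,0,0.04,0,0,0]]]'| grep -E "time|pos|wrist"
python3 -m crank '[[[0,0,0.03,0,0,0],[0,0,0.03,0,0,0]]]'| grep -E "time|pos|wrist"
python3 - <<'E'
from look import *
c=snap('scene','scene4.png')
for v in range(184,206,2): print(v,c['frame'].astype(int)[v,210:242].mean(1).astype(int))
E
```

```text
time: 5.1
tool_pos: [0.5473, 0.0809, 0.0204]
wrist_force: [-1.7, -0.4, -0.8]
time: 5.35
tool_pos: [0.5624, 0.083, 0.0074]
wrist_force: [0.2, -0.3, 0.1]
time: 5.52
tool_pos: [0.5624, 0.0829, 0.0037]
wrist_force: [1.0, 0.1, -0.7]
time: 5.68
tool_pos: [0.5618, 0.0828, 0.0009]
wrist_force: [-0.9, 1.0, 0.1]
184 [23 24 24 27 31 42 39 40 39 38 46 67 53 87 88 54 23 26 25 24 24 26 34 32
 32 26 20 20 21 21 20 26]
186 [25 23 25 25 27 34 41 39 39 40 47 63 56 74 87 61 23 24 26 27 25 28 38 36
 34 31 33 29 23 23 22 23]
188 [23 24 27 25 26 27 36 37 41 43 47 63 68 68 87 70 30 23 25 29 26 30 35 36
 37 33 33 34 36 28 21 20]
190 [25 24 24 23 21 22 23 26 33 34 39 40 47 64 88 85 38 24 26 29 30 36 37 39
 40 37 36 33 32 36 37 31]
192 [24 23 24 25 25 24 25 24 24 24 26 28 37 37 58 73 54 38 38 37 38 39 38 38
 42 43 38 35 35 37 39 38]
194 [23 22 22 22 23 23 21 24 25 26 25 26 26 25 27 35 37 39 38 35 35 35 37 39
 37 37 37 33 37 37 38 38]
196 [20 23 25 25 23 23 22 21 22 21 22 23 23 25 27 34 39 39 36 35 39 38 39 40
 40 39 40 36 35 37 37 36]
198 [27 27 26 34 26 26 25 23 24 23 23 24 26 24 26 37 35 37 40 40 42 39 38 38
 39 38 38 39 38 38 39 39]
200 [34 35 34 35 39 24 22 23 23 24 23 24 23 22 24 37 38 39 41 38 37 36 35 35
 32 34 37 38 38 37 39 39]
202 [35 34 31 31 36 26 24 24 24 24 23 23 25 33 37 37 39 42 41 38 36 38 40 37
 36 36 34 35 33 33 35 39]
204 [36 39 34 34 36 34 23 23 22 25 30 30 42 44 44 41 39 39 36 33 35 36 38 37
 37 39 37 38 38 40 39 41]
```

```bash

python3 -m crank '[[[0,0,0.05,0,0,0],[0,0,0.1,0,0,0],[0,0,0.1,0,0,0]]]'| grep -E "time|pos|wrist_f"
python3 -m crank '[[[0,0,0.05,0,0,0],[0,0,0.05,0,0,0]]]'| grep -E "time|pos|wrist_f"
python3 -m crank '[[[0,0,0.03,0,0,0],[0,0,0.03,0,0,0]]]'| grep -E "time|pos|wrist_f"
python3 - <<'E'
from look import *
c=snap('scene','scene5.png')
for v in range(188,206,2): print(v,c['frame'].astype(int)[v,214:242].mean(1).astype(int))
E
```

```text
time: 5.98
tool_pos: [0.5609, 0.0827, -0.0097]
wrist_force: [-0.5, 0.9, 0.1]
time: 6.15
tool_pos: [0.5611, 0.0828, -0.0145]
wrist_force: [0.2, 0.3, 0.5]
time: 6.32
tool_pos: [0.5614, 0.0828, -0.0171]
wrist_force: [-0.7, 0.2, -0.8]
188 [26 26 25 26 42 44 49 64 56 69 63 47 23 24 25 25 23 23 24 27 30 31 32 35
 37 28 21 21]
190 [22 21 24 24 23 26 37 52 67 60 87 69 23 23 23 26 23 27 36 38 41 36 36 35
 32 36 39 31]
192 [24 23 25 23 23 24 29 50 82 59 89 84 22 24 26 30 25 26 35 38 41 43 38 35
 36 35 38 37]
194 [23 22 22 24 26 25 25 32 56 53 88 85 31 26 25 29 28 29 37 38 38 38 37 34
 37 38 38 39]
196 [22 23 21 20 20 23 23 24 25 33 64 82 54 24 27 35 38 39 38 40 40 40 38 37
 34 37 36 36]
198 [26 25 24 24 25 25 23 25 25 24 24 22 21 26 40 41 42 39 38 39 39 38 40 40
 38 37 39 39]
200 [32 33 31 22 22 24 24 25 23 23 22 22 25 28 41 40 36 35 35 36 31 35 39 39
 37 38 38 40]
202 [39 44 38 26 26 22 23 24 25 24 23 24 24 29 41 40 36 37 40 38 36 37 34 37
 34 32 34 39]
204 [36 36 35 22 22 24 24 24 24 28 35 33 39 38 35 32 34 37 38 38 38 38 38 37
 36 40 41 41]
```

```bash

for i in 1; do
python3 -m crank '[[[0,0,0.02,0,0,0],[0,0,0.02,0,0,0]]]'| grep -E "pos|wrist_f"
python3 -m crank '[[[0,0,0.02,0,0,0],[0,0,0.02,0,0,0]]]'| grep -E "pos|wrist_f"
python3 -m crank '[[[0,0,0.02,0,0,0],[0,0,0.02,0,0,0]]]'| grep -E "pos|wrist_f"
done
python3 - <<'E'
from look import *
c=snap('scene','scene6.png')
for v in range(192,210,2): print(v,c['frame'].astype(int)[v,214:242].mean(1).astype(int))
E
```

```text
tool_pos: [0.5616, 0.0828, -0.0188]
wrist_force: [0.9, -0.6, 0.7]
tool_pos: [0.5615, 0.0828, -0.0209]
wrist_force: [-0.6, -0.8, 0.2]
tool_pos: [0.5615, 0.0828, -0.023]
wrist_force: [0.1, 0.3, -0.0]
192 [26 24 25 23 23 26 26 43 82 56 89 84 22 24 25 26 25 26 37 38 42 43 38 37
 35 37 37 37]
194 [25 23 21 25 26 24 25 40 78 54 86 86 42 27 25 25 25 26 34 39 37 38 36 33
 35 38 39 38]
196 [23 23 21 20 23 22 21 26 31 45 87 86 45 26 24 27 32 35 38 39 39 41 40 38
 37 37 37 37]
198 [27 26 26 24 24 23 24 24 24 26 41 75 72 34 27 35 42 39 39 39 39 38 39 38
 39 37 37 38]
200 [33 34 31 30 24 22 24 25 22 20 21 23 24 24 28 38 37 36 35 36 31 34 37 39
 37 37 39 39]
202 [38 45 40 38 26 23 23 24 25 25 22 23 23 24 28 40 37 37 39 37 36 36 35 37
 33 33 35 38]
204 [37 36 36 36 24 23 23 24 25 26 26 24 25 31 36 33 35 36 39 38 38 38 38 38
 38 40 40 41]
206 [39 36 35 34 38 30 25 27 28 32 32 41 37 35 38 41 40 40 38 37 39 37 40 43
 39 37 38 39]
208 [37 37 35 35 33 39 41 39 36 35 39 41 41 39 37 36 36 38 41 37 37 37 37 40
 40 38 39 42]
```

```bash

for i in 1; do
python3 -m crank '[[[0,0,0.02,0,0,0],[0,0,0.02,0,0,0]]]'| grep -E "pos|wrist_f"
python3 -m crank '[[[0,0,0.02,0,0,0],[0,0,0.02,0,0,0]]]'| grep -E "pos|wrist_f"
done
python3 - <<'E'
from look import *
c=snap('scene','scene7.png')
for v in range(196,208,2): print(v,c['frame'].astype(int)[v,214:242].mean(1).astype(int))
E
```

```text
tool_pos: [0.5615, 0.0828, -0.0249]
wrist_force: [-0.2, 0.8, -1.1]
tool_pos: [0.5614, 0.0828, -0.027]
wrist_force: [-0.3, -0.4, -0.2]
196 [23 23 21 21 21 20 21 33 59 55 87 86 48 29 24 26 28 29 36 40 40 39 39 38
 35 38 37 37]
198 [27 28 26 25 24 24 24 24 25 36 76 88 68 31 23 25 35 39 37 39 39 37 38 39
 38 38 37 40]
200 [32 24 23 22 23 24 24 24 22 22 23 33 34 24 28 39 37 36 36 35 32 34 38 38
 37 38 39 40]
202 [40 45 41 38 25 23 24 24 24 24 22 22 24 26 24 27 37 38 39 38 36 35 35 37
 34 33 34 40]
204 [37 36 36 36 29 24 24 23 25 28 26 25 25 30 28 33 34 37 38 37 37 38 38 37
 37 40 40 41]
206 [38 36 34 34 37 30 26 27 27 26 27 33 38 35 37 41 41 40 37 36 38 37 39 44
 40 38 38 40]
```

```bash

python3 -m crank '[[[0,0,0.02,0,0,0],[0,0,0.02,0,0,0]]]'| grep -E "pos|wrist_f"
python3 -m crank '[[[0,0,0.02,0,0,0],[0,0,0.02,0,0,0]]]'| grep -E "pos|wrist_f"
python3 -m crank '[[[0,0,0.02,0,0,0],[0,0,0.02,0,0,0]]]'| grep -E "time|pos|wrist_f"
```

```text
tool_pos: [0.5615, 0.0828, -0.0289]
wrist_force: [-0.4, -0.5, -0.1]
tool_pos: [0.5614, 0.0828, -0.031]
wrist_force: [-0.0, -1.4, 0.0]
time: 7.8
tool_pos: [0.5617, 0.0828, -0.0328]
wrist_force: [-0.3, -0.8, 0.3]
```

```bash

python3 -m crank '[[[0,0,0.02,0,0,0],[0,0,0.02,0,0,0]]]'| grep -E "pos|wrist_f"
python3 -m crank '[[[0,0,0.02,0,0,0],[0,0,0.02,0,0,0]]]'| grep -E "pos|wrist_f"
python3 -m crank '[[[0,0,0.02,0,0,0],[0,0,0.02,0,0,0]]]'| grep -E "time|pos|wrist_f"
python3 - <<'E'
from look import *
c=snap('scene','scene8.png')
for v in range(196,210,2): print(v,c['frame'].astype(int)[v,214:242].mean(1).astype(int))
E
```

```text
tool_pos: [0.5617, 0.0828, -0.033]
wrist_force: [-3.2, -0.6, 16.6]
tool_pos: [0.5618, 0.0828, -0.033]
wrist_force: [-7.4, -0.6, 33.6]
time: 8.3
tool_pos: [0.5618, 0.0828, -0.0331]
wrist_force: [-11.2, -1.5, 51.2]
196 [24 22 19 22 22 22 22 31 55 61 87 87 55 24 24 25 27 25 34 40 40 38 39 37
 34 37 37 36]
198 [26 26 25 24 23 24 23 29 45 52 72 87 53 27 25 27 32 30 37 37 39 38 38 38
 37 36 38 39]
200 [32 25 23 24 24 23 24 24 24 25 49 79 80 45 24 25 33 35 36 36 31 34 37 38
 37 38 38 41]
202 [39 45 40 40 39 24 24 24 24 24 22 21 24 25 26 25 26 38 38 37 37 36 34 36
 34 33 35 38]
204 [36 36 36 39 37 29 22 22 26 25 26 25 24 24 23 22 29 36 39 38 38 39 38 37
 37 40 41 41]
206 [38 38 35 34 39 40 32 26 25 26 27 27 30 31 38 39 40 39 38 38 38 38 39 43
 41 38 38 40]
208 [37 36 34 36 34 40 42 38 28 30 38 41 41 39 36 35 35 38 40 37 37 38 38 38
 39 38 40 41]
```

```bash

python3 -m crank '[[[0,0,-0.1,0,0,0],[0,0,-0.1,0,0,0]]]'| grep -E "time|pos|wrist_f"
python3 - <<'E'
from geo import *
c=np.load('pics/scene8.png.npz')
print(ray(c,[(223,200.5),(224,201),(226,201.3),(229,200.5),(231,199.5)],0.))
E
```

```text
time: 8.52
tool_pos: [0.5631, 0.0831, -0.0263]
wrist_force: [0.5, 0.2, -0.0]
[[ 5.48183990e-01  8.16887363e-02  0.00000000e+00]
 [ 5.49461585e-01  7.87624957e-02  0.00000000e+00]
 [ 5.53242734e-01  7.49860726e-02  1.11022302e-16]
 [ 5.61128358e-01  7.30016725e-02  0.00000000e+00]
 [ 5.67236832e-01  7.30504897e-02 -1.11022302e-16]]
```

Touching the worktop at a reported z of -0.033 shows the tips really sit 33 mm above the reported TCP. The lateral position agrees with the pictures. From here I'll use tip z = reported z + 0.033, and press again.

```bash

python3 -m crank '[[[0,0,-0.15,0,0,0],[0.15,0,-0.15,0,0,0],[0.3,0,-0.15,0,0,0],[0.37,0,-0.15,0,0,0],[0.37,0,-0.15,0,0,0]]]'| grep -E "time|pos|wrist_f"
python3 -m crank '[[[0.02,0,0,0,0,0],[0.04,0,0,0,0,0],[0.06,0,0,0,0,0],[0.06,0,0,0,0,0]]]'| grep -E "time|pos|wrist_f"
python3 -m crank '[[[0.02,0,0,0,0,0],[0.04,0,0,0,0,0],[0.04,0,0,0,0,0]]]'| grep -E "time|pos|wrist_f"
```

```text
time: 8.93
tool_pos: [0.6002, 0.0858, -0.014]
wrist_force: [0.5, -0.7, 0.1]
time: 9.27
tool_pos: [0.604, 0.0861, -0.014]
wrist_force: [0.8, -0.2, 0.3]
time: 9.52
tool_pos: [0.6057, 0.0863, -0.014]
wrist_force: [-5.6, -0.4, 3.1]
```

```bash

python3 -m crank '[[[0.03,0,0,0,0,0],[0.06,0,0,0,0,0],[0.06,0,0,0,0,0]]]'| grep -E "time|pos|wrist_f"
python3 -m crank '[[[0.03,0,0,0,0,0],[0.06,0,0,0,0,0],[0.06,0,0,0,0,0]]]'| grep -E "time|pos|wrist_f"
```

```text
time: 9.77
tool_pos: [0.6113, 0.0867, -0.014]
wrist_force: [-6.7, 0.6, 5.2]
time: 10.02
tool_pos: [0.6171, 0.0873, -0.0141]
wrist_force: [-6.8, -0.5, 4.8]
```

```bash

python3 -m crank '[[[0,0,0,0,0,0],[0,0,0,0,0,0],[-0.3,0,0,0,0,0],[-0.7,0,0,0,0,0],[-1,0,0,0,0,0]]]'| grep -E "time|pos|wrist_f"
python3 -m crank '[[[-0.4,0,0,0,0,0],[-0.65,0,0,0,0,0],[-0.65,0,0,0,0,0],[-0.65,0,0,0,0,0]]]'| grep -E "time|pos|wrist_f"
python3 -m crank '[[[0,0,-0.4,0,0,0],[0,0,-0.8,0,0,0],[0,0,-0.9,0,0,0],[0,0,-0.9,0,0,0]]]' 85 60| grep -E "time|pos|wrist_f"
python3 - <<'E'
from look import *
for n in('scene','top'): snap(n,n+'9.png')
a=cv2.imread('pics/scene9.png')[110:220,145:295];b=cv2.imread('pics/top9.png')[95:245,185:285]
cv2.imwrite('pics/z9.png',np.hstack([cv2.resize(a,(480,400)),cv2.resize(b,(267,400))]))
E
```

```text
time: 10.43
tool_pos: [0.5181, 0.0793, -0.0137]
wrist_force: [-0.6, -0.4, 0.3]
time: 10.77
tool_pos: [0.4539, 0.0746, -0.0128]
wrist_force: [0.1, 0.4, -0.3]
time: 11.1
tool_pos: [0.4582, 0.0752, 0.0794]
wrist_force: [-0.1, -0.1, -0.1]
```

View pics/z9.png

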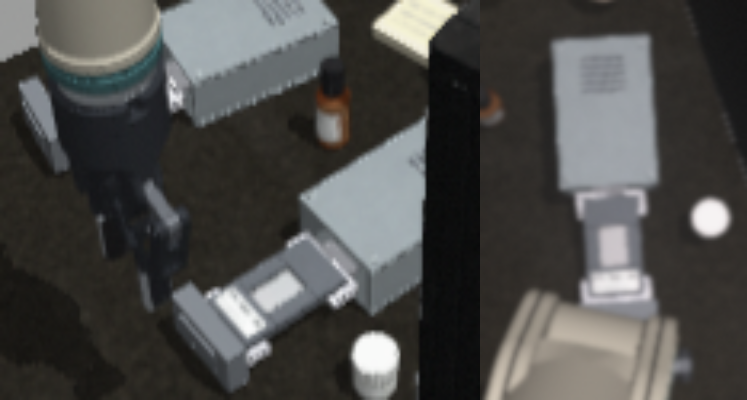

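The drawer is out and the card with its window can be seen, with the window at about (610,245) in the top crop. I'll check the card's centre by casting a ray.

```bash
python3 - <<'E'
from geo import *
np.set_printoptions(precision=4,suppress=True)
c=np.load('pics/top9.png.npz')
f=lambda a:np.array(a,float)/2.67-[480/2.67,0]+[185,95]
print('window',ray(c,f([(611,245)]),.029),'card L/R edges',ray(c,f([(583,240),(640,240)]),.029),ray(c,f([(611,192)]),.029))
E
python3 -m crank '[[[0.5,0,0,0,0,0],[1,0,0,0,0,0],[1,0,0,0,0,0],[1,0,0,0,0,0]]]'
```

```text
window [[0.5757 0.0838 0.029 ]] card L/R edges [[0.5801 0.1119 0.029 ]
 [0.5813 0.055  0.029 ]] [[0.6291 0.0852 0.029 ]]
time: 11.53
tool_pos: [0.5596, 0.0827, 0.0748]
ee_rot: [[0.997, 0.079, -0.002], [0.079, -0.997, -0.0], [-0.002, -0.0, -1.0]]
wrist_force: [0.3, -0.4, 0.8]
finger_gap: 0.0851
finger_force: 0.0
```

```bash
python3 -m crank '[[[0.16,0,0.4,0,0,0],[0.16,0,0.7,0,0,0],[0.16,0,0.8,0,0,0],[0.16,0,0.8,0,0,0],[0.16,0,0.8,0,0,0]]]'
```

```text
time: 11.95
tool_pos: [0.5692, 0.0833, -0.0045]
ee_rot: [[0.997, 0.078, -0.008], [0.078, -0.997, -0.0], [-0.008, -0.001, -1.0]]
wrist_force: [-0.5, -0.9, -0.6]
finger_gap: 0.0848
finger_force: 0.0
```

```bash
python3 -m crank '[[[0,0,0.1,0,0,0],[0,0,0.1,0,0,0],[0,0,0.1,0,0,0]]]'|grep -E "pos|wrist_f"
python3 -m crank '[[[0,0,0.01,0,0,0],[0,0,0.01,0,0,0],[0,0,0.01,0,0,0],[0,0,0.01,0,0,0],[0,0,0.01,0,0,0]]]' 45 20
```

```text
tool_pos: [0.5708, 0.084, -0.0132]
wrist_force: [0.1, 0.1, -1.0]
time: 12.62
tool_pos: [0.5716, 0.0826, -0.014]
ee_rot: [[0.997, 0.078, -0.003], [0.078, -0.997, -0.001], [-0.003, 0.001, -1.0]]
wrist_force: [-0.2, -3.0, 5.8]
finger_gap: 0.0542
finger_force: 21.5
```

```bash
python3 -m crank '[[[0,0,0,0,0,0],[0,0,-0.05,0,0,0],[0,0,-0.1,0,0,0],[0,0,-0.2,0,0,0],[0,0,-0.3,0,0,0],[0,0,-0.5,0,0,0],[0,0,-0.7,0,0,0],[0,0,-0.9,0,0,0],[0,0,-0.9,0,0,0]]]' 45 30
python3 - <<'E'
from look import *
for n in('scene','top'): snap(n,n+'10.png')
a=cv2.imread('pics/scene10.png')[100:220,165:295];b=cv2.imread('pics/top10.png')[95:245,185:285]
cv2.imwrite('pics/z10.png',np.hstack([cv2.resize(a,(520,480)),cv2.resize(b,(267,480))]))
E
```

```text
time: 13.37
tool_pos: [0.574, 0.0846, 0.0795]
ee_rot: [[0.997, 0.079, 0.001], [0.079, -0.997, 0.002], [0.002, -0.002, -1.0]]
wrist_force: [0.4, -0.1, -0.8]
finger_gap: 0.0538
finger_force: 32.2
```

View pics/z10.png

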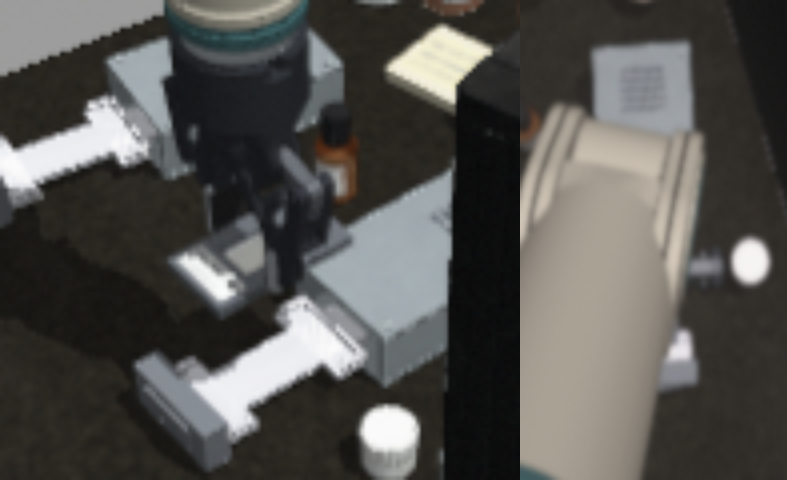

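The card is gripped level, at about (260,260) in the scene crop, and the drawer under it is empty. Next I'll carry it to the tray, pulling back first to stay clear of the tower.

```bash
python3 -m crank '[[[-0.2,0.12,0,0,0,0],[-0.46,0.28,0,0,0,0],[-0.74,0.44,0,0,0,0]]]' >/dev/null
python3 -m crank '[[[-0.03,0.3,0,0,0,0],[-0.07,0.6,0,0,0,0],[-0.12,0.89,0,0,0,0]]]' >/dev/null
python3 -m crank '[[[-0.03,0.3,0,0,0,0],[-0.07,0.6,0,0,0,0],[-0.12,0.89,0,0,0,0]]]' >/dev/null
python3 -m crank '[[[-0.03,0.3,0,0,0,0],[-0.07,0.6,0,0,0,0],[-0.10,0.80,0,0,0,0],[-0.12,0.89,0,0,0,0],[-0.12,0.89,0,0,0,0]]]'
```

```text
time: 14.63
tool_pos: [0.4846, -0.237, 0.0749]
ee_rot: [[0.997, 0.075, -0.007], [0.075, -0.997, -0.0], [-0.007, -0.0, -1.0]]
wrist_force: [-0.0, 0.6, -0.3]
finger_gap: 0.0536
finger_force: 32.2
```

```bash
python3 -m crank '[[[0,0,0.3,0,0,0],[0,0,0.6,0,0,0],[0,0,0.8,0,0,0],[0,0,0.9,0,0,0],[0,0,0.94,0,0,0],[0,0,0.94,0,0,0],[0,0,0.94,0,0,0]]]'|grep -E "time|pos|wrist_f|ee"
python3 -m crank '[[[0,0,0.01,0,0,0],[0,0,0.03,0,0,0],[0,0,0.04,0,0,0]]]'|grep -E "time|pos|wrist_f"
python3 -m crank '[[[0,0,0.01,0,0,0],[0,0,0.02,0,0,0],[0,0,0.02,0,0,0]]]'|grep -E "time|pos|wrist_f"
```

```text
time: 15.22
tool_pos: [0.4861, -0.2344, -0.0179]
ee_rot: [[0.997, 0.079, -0.005], [0.079, -0.997, 0.0], [-0.005, -0.001, -1.0]]
wrist_force: [-1.0, -0.3, -0.1]
time: 15.47
tool_pos: [0.4859, -0.235, -0.0219]
wrist_force: [0.1, 0.9, -0.3]
time: 15.72
tool_pos: [0.4853, -0.2348, -0.0246]
wrist_force: [-0.2, -0.7, -1.0]
```

```bash
python3 -m crank '[[[0,0,0.01,0,0,0],[0,0,0.03,0,0,0],[0,0,0.03,0,0,0]]]'|grep -E "time|pos|wrist_f"
python3 -m crank '[[[0,0,0.01,0,0,0],[0,0,0.02,0,0,0],[0,0,0.02,0,0,0]]]'|grep -E "time|pos|wrist_f"
python3 -m crank '[[[0,0,0.01,0,0,0],[0,0,0.01,0,0,0]]]'|grep -E "time|pos|wrist_f"
```

```text
time: 15.97
tool_pos: [0.4851, -0.2347, -0.0279]
wrist_force: [-0.8, 0.5, -0.9]
time: 16.22
tool_pos: [0.4852, -0.2348, -0.0298]
wrist_force: [0.7, 0.1, -0.2]
time: 16.38
tool_pos: [0.4852, -0.2348, -0.0307]
wrist_force: [0.3, 1.0, -0.2]
```

```bash
python3 -m crank '[[[0,0,0.01,0,0,0],[0,0,0.01,0,0,0]]]'|grep -E "time|pos|wrist_f"
python3 -m crank '[[[0,0,0.01,0,0,0],[0,0,0.01,0,0,0]]]'|grep -E "time|pos|wrist_f"
```

```text
time: 16.55
tool_pos: [0.4852, -0.2348, -0.0317]
wrist_force: [-0.2, 0.3, -0.6]
time: 16.72
tool_pos: [0.4853, -0.2348, -0.0321]
wrist_force: [-0.2, 1.3, 4.5]
```

```bash
python3 -m crank '[[[0,0,0,0,0,0],[0,0,0,0,0,0],[0,0,0,0,0,0],[0,0,0,0,0,0]]]' 75|grep -E "time|pos|wrist_f|gap"
python3 -m crank '[[[0,0,-0.1,0,0,0],[0,0,-0.3,0,0,0],[0,0,-0.6,0,0,0],[0,0,-0.9,0,0,0],[0,0,-0.9,0,0,0]]]' |grep -E "time|pos|wrist_f|gap"
```

```text
time: 17.05
tool_pos: [0.4852, -0.2348, -0.0327]
wrist_force: [0.1, -0.3, -1.0]
finger_gap: 0.0749
time: 17.47
tool_pos: [0.489, -0.2368, 0.0628]
wrist_force: [-0.2, -0.3, -0.7]
finger_gap: 0.0747
```

```bash
python3 -m crank '[[[-0.02,-0.4,0,0,0,0],[-0.02,-0.78,0,0,0,0]]]' 0 60 >/dev/null
python3 -m crank '[[[-0.02,-0.4,0,0,0,0],[-0.02,-0.78,0,0,0,0]]]'  >/dev/null
python3 -m crank '[[[-0.02,-0.4,0,0,0,0],[-0.02,-0.78,0,0,0,0]]]'  >/dev/null
python3 -m crank '[[[-0.04,-0.4,0,0,0,0],[-0.05,-0.78,0,0,0,0],[-0.05,-0.78,0,0,0,0],[-0.05,-0.78,0,0,0,0]]]'|grep -E "time|pos|wrist_f|gap"
python3 - <<'E'
from look import *
from geo import *
for n in('scene','top'): snap(n,n+'11.png')
c=np.load('pics/top11.png.npz');im=c['frame'].astype(int)
m=((im.max(2)<110)&(im.min(2)>50)).astype('uint8');m[:, :312]=0;m[:, 398:]=0;m[:196]=0;m[250:]=0
q=max(cv2.findContours(m,0,2)[0],key=cv2.contourArea);r=cv2.minAreaRect(q);print(r,ray(c,cv2.boxPoints(r),.011))
E
```

```text
time: 18.3
tool_pos: [0.45, 0.0785, 0.0579]
wrist_force: [0.0, 0.2, 1.1]
finger_gap: -0.0003Traceback (most recent call last):
  File "<stdin>", line 6, in <module>
ValueError: max() iterable argument is empty
```

```bash
python3 -m crank '[[[0,0.04,0.4,0,0,0],[0,0.04,0.74,0,0,0],[0,0.04,0.74,0,0,0],[0,0.04,0.74,0,0,0],[0,0.04,0.74,0,0,0]]]' |grep -E "time|pos|wrist_f|gap"
python3 -m crank '[[[0.1,0,0,0,0,0],[0.2,0,0,0,0,0],[0.3,0,0,0,0,0],[0.4,0,0,0,0,0],[0.4,0,0,0,0,0]]]' |grep -E "time|pos|wrist_f|gap"
```

```text
time: 18.82
tool_pos: [0.452, 0.0696, -0.0151]
wrist_force: [0.4, -0.4, 0.8]
finger_gap: 0.0002
time: 19.23
tool_pos: [0.4937, 0.0742, -0.0138]
wrist_force: [-1.1, 0.6, 1.7]
finger_gap: -0.0004
```

```bash
python3 -m crank '[[[0.12,-0.02,0,0,0,0],[0.24,-0.02,0,0,0,0],[0.36,-0.02,0,0,0,0],[0.48,-0.02,0,0,0,0],[0.6,-0.02,0,0,0,0],[0.72,-0.02,0,0,0,0],[0.84,-0.02,0,0,0,0],[0.9,-0.02,0,0,0,0],[0.9,-0.02,0,0,0,0]]]' |grep -E "time|pos|wrist_f|gap"
python3 -m crank '[[[0.06,0,0,0,0,0],[0.12,0,0,0,0,0],[0.18,0,0,0,0,0],[0.24,0,0,0,0,0],[0.28,0,0,0,0,0],[0.28,0,0,0,0,0]]]' |grep -E "time|pos|wrist_f|gap"
```

```text
time: 19.98
tool_pos: [0.5795, 0.0834, -0.0152]
wrist_force: [-4.9, -0.1, 3.4]
finger_gap: -0.0004
time: 20.48
tool_pos: [0.6053, 0.0858, -0.0161]
wrist_force: [-5.7, -0.4, 3.2]
finger_gap: 0.0001
```

```bash
python3 -m crank '[[[0.04,0,0,0,0,0],[0.08,0,0,0,0,0],[0.1,0,0,0,0,0],[0.1,0,0,0,0,0],[0.1,0,0,0,0,0]]]' |grep -E "time|pos|wrist_f|gap"
```

```text
time: 20.9
tool_pos: [0.6151, 0.0866, -0.0162]
wrist_force: [-5.0, 0.7, 2.4]
finger_gap: -0.0
```

```bash
python3 -m crank '[[[0.015,0,0,0,0,0],[0.015,0,0,0,0,0],[0.015,0,0,0,0,0]]]' |grep -E "time|pos|wrist_f|gap"
python3 -m crank '[[[-0.1,0,0,0,0,0],[-0.3,0,0,0,0,0],[-0.6,0,0,0,0,0],[-0.9,0,0,0,0,0],[-1,0,0,0,0,0]]]' |grep -E "time|pos|wrist_f|gap"
python3 -m crank '[[[-0.4,0,0,0,0,0],[-0.6,0,-0.1,0,0,0],[-0.6,0,-0.4,0,0,0],[-0.6,0,-0.4,0,0,0]]]' |grep -E "time|pos|wrist_f|gap"
python3 - <<'E'
from look import *
snap('scene','scene12.png'); snap('top','top12.png')
a=np.load('pics/scene0.png.npz')['frame'].astype(int);b=np.load('pics/scene12.png.npz')['frame'].astype(int)
for v in(190,192,194,196): print(v,a[v,246:264].mean(1).astype(int),b[v,246:264].mean(1).astype(int))
E
```

```text
time: 21.15
tool_pos: [0.6163, 0.0868, -0.0162]
wrist_force: [-6.7, 0.8, 3.4]
finger_gap: -0.0001
time: 21.57
tool_pos: [0.5148, 0.0782, -0.0153]
wrist_force: [-0.8, -0.4, -0.4]
finger_gap: 0.0003
time: 21.9
tool_pos: [0.4613, 0.0737, 0.0279]
wrist_force: [1.3, 0.2, -0.3]
finger_gap: 0.0002
190 [ 23  25  35  51  58  58  58  61  79  88  88  84  60  61  78 111 107 108] [ 24  25  36  52  57  57  56  60  79  86  86  83  60  60  77 111 106 107]
192 [ 24  25  24  23  37  52  58  61  79  88  87  84  63  62  78 112 106 107] [ 23  24  24  24  36  51  57  61  79  86  86  82  63  62  78 111 105 105]
194 [ 31  26  24  26  26  25  37  56  78  75  66  46  58  83  86 114 120 101] [ 29  21  24  25  26  25  37  56  78  75  67  46  57  84  85 113 118 100]
196 [ 38  38  37  34  27  29  27  23  27  29  36  37  32  33  59 103  60  44] [ 38  39  34  34  25  27  28  23  28  28  35  38  32  32  59 101  58  45]
```

```bash
python3 -m crank '[[[0.02,-0.4,0,0,0,0],[0.02,-0.8,0,0,0,0],[0.02,-0.93,0,0,0,0]]]' >/dev/null
python3 -m crank '[[[0.02,-0.4,0,0,0,0],[0.02,-0.8,0,0,0,0],[0.02,-0.93,0,0,0,0]]]' >/dev/null
python3 -m crank '[[[0.02,-0.4,0,0,0,0.04],[0.02,-0.8,0,0,0,0.086],[0.02,-0.93,0,0,0,0.086],[0.02,-0.93,0,0,0,0.086],[0.02,-0.93,0,0,0,0.086]]]'
```

```text
time: 22.92
tool_pos: [0.4437, 0.3534, 0.0233]
ee_rot: [[0.999, -0.054, -0.005], [-0.054, -0.999, -0.0], [-0.005, 0.0, -1.0]]
wrist_force: [-0.7, -1.7, -0.7]
finger_gap: -0.0001
finger_force: 0.0
```

```bash
python3 -m crank '[[[0,0,0.2,0,0,0],[0,0,0.38,0,0,0],[0,0,0.38,0,0,0],[0.08,0,0.38,0,0,0],[0.16,0,0.38,0,0,0],[0.24,0,0.38,0,0,0],[0.24,0,0.38,0,0,0]]]'|grep -E "time|pos|wrist_f|ee"
python3 -m crank '[[[0.05,0,0,0,0,0],[0.1,0,0,0,0,0],[0.15,0,0,0,0,0],[0.15,0,0,0,0,0]]]'|grep -E "time|pos|wrist_f|ee"
```

```text
time: 23.5
tool_pos: [0.4719, 0.3507, -0.0129]
ee_rot: [[0.998, -0.059, -0.0], [-0.059, -0.998, 0.001], [-0.001, -0.001, -1.0]]
wrist_force: [0.4, 0.3, -0.0]
time: 23.83
tool_pos: [0.483, 0.3506, -0.0143]
ee_rot: [[0.998, -0.057, -0.006], [-0.057, -0.998, 0.0], [-0.006, -0.0, -1.0]]
wrist_force: [-2.7, -0.1, 1.4]
```

Contact is at about x = 0.475, as expected. Pushing on to about 0.60.

```bash
python3 -m crank '[[[0.12,0,0,0,0,0],[0.24,0,0,0,0,0],[0.36,0,0,0,0,0],[0.48,0,0,0,0,0],[0.6,0,0,0,0,0],[0.72,0,0,0,0,0],[0.84,0,0,0,0,0],[0.95,0,0,0,0,0],[0.95,0,0,0,0,0]]]' |grep -E "time|pos|wrist_f"
python3 -m crank '[[[0.06,0,0,0,0,0],[0.12,0,0,0,0,0],[0.18,0,0,0,0,0],[0.24,0,0,0,0,0],[0.24,0,0,0,0,0],[0.24,0,0,0,0,0]]]' |grep -E "time|pos|wrist_f"
```

```text
time: 24.58
tool_pos: [0.5764, 0.3452, -0.0152]
wrist_force: [-5.9, -1.2, 4.0]
time: 25.08
tool_pos: [0.5989, 0.344, -0.0156]
wrist_force: [-6.0, -0.9, 3.4]
```

```bash
python3 -m crank '[[[0.03,0,0,0,0,0],[0.05,0,0,0,0,0],[0.05,0,0,0,0,0]]]' |grep -E "time|pos|wrist_f"
python3 -m crank '[[[0.02,0,0,0,0,0],[0.03,0,0,0,0,0],[0.03,0,0,0,0,0]]]' |grep -E "time|pos|wrist_f"
```

```text
time: 25.33
tool_pos: [0.6035, 0.3438, -0.0157]
wrist_force: [-6.1, -0.5, 2.6]
time: 25.58
tool_pos: [0.6063, 0.3436, -0.0157]
wrist_force: [-6.6, 0.1, 3.4]
```

```bash
python3 -m crank '[[[0,0,0,0,0,0],[-0.1,0,0,0,0,0],[-0.3,0,0,0,0,0],[-0.6,0,0,0,0,0],[-0.9,0,0,0,0,0],[-1,0,0,0,0,0]]]' |grep -E "time|pos|wrist_f"
python3 -m crank '[[[-0.4,0,-0.1,0,0,0],[-0.6,0,-0.5,0,0,0],[-0.6,0,-0.9,0,0,0],[-0.6,0,-0.9,0,0,0]]]' |grep -E "time|pos|wrist_f"
python3 -m crank '[[[0,0.4,-0.2,0,0,0],[0,0.8,-0.2,0,0,0],[0,1,-0.2,0,0,0]]]'|grep -E "time|pos|wrist_f"
python3 -m crank '[[[-0.2,0.4,0,0,0,0],[-0.2,0.8,0,0,0,0],[-0.2,1,0,0,0,0],[-0.2,1,0,0,0,0]]]'|grep -E "time|pos|wrist_f"
python3 - <<'E'
from look import *
snap('scene','scene13.png'); snap('top','top13.png')
a=cv2.imread('pics/scene13.png')[80:384,90:350];b=cv2.imread('pics/top13.png')[95:270,85:420]
cv2.imwrite('pics/z13.png',np.hstack([cv2.resize(a,(300,350)),cv2.resize(b,(500,350))]))
E
```

```text
time: 26.08
tool_pos: [0.5044, 0.3499, -0.0151]
wrist_force: [-1.5, 0.9, 1.0]
time: 26.42
tool_pos: [0.4535, 0.3549, 0.0821]
wrist_force: [1.8, -0.2, 1.1]
time: 26.67
tool_pos: [0.4463, 0.2481, 0.0974]
wrist_force: [-0.0, -0.5, 0.3]
time: 27.0
tool_pos: [0.4196, 0.1481, 0.0968]
wrist_force: [0.4, -1.1, 0.4]
```

View pics/z13.png

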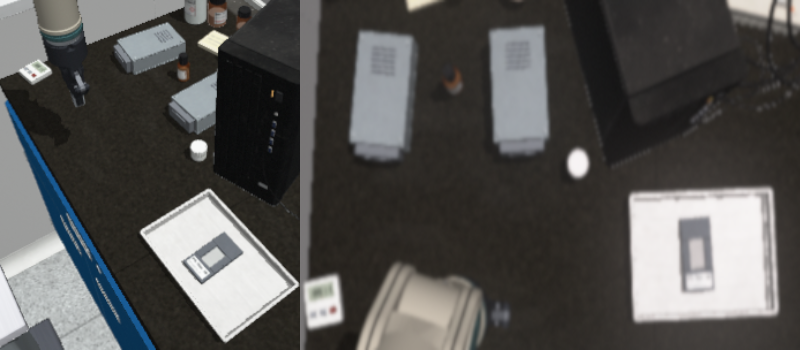

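Both drawers are locked shut, at (383,155) and (520,148) in the top crop. The card lies flat in the tray at (695,255), and the bottle and pot haven't moved.

```bash
python3 -c "
from plant import env
print(env.hand_in())"
```

```text
the job is handed in; nothing more can be done
None
```

The job is handed in at about 27 s of the 72 s limit: the film card lies flat on the tray floor, both drawers are locked shut, and in the last picture the dropper bottle and pot stand where they started; no verdict was returned.

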